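# Let the card press down by its pawl

### The job

A packet of price cards lies on the bed of the small hand press, under its raised weighted plate. Lift the press's pawl off the ratchet wheel by its grip and hold it up, so that the crank runs back and the plate comes down at its own slow pace until it rests on the packet; then let the pawl drop back onto the wheel and take your hand away. Do not push the plate down, and do not shift the packet.

Things in the scene. Friction and masses are not known exactly. Their poses are not given: they have to be found in the camera images.
- press: Grey cast C-frame hand press, bed 115 x 130 x 12 mm. Origin: table level under the plate; x to its back, y to its left (front faces the robot, within 0.3 rad), z up. Toothed wheel (60 mm across) on the left, axis at x -21, z 170 mm; crank (60 mm arm, black handle 18 mm thick) on the right, y -50 to -85 mm. Highest point: toothed bar in the middle, z 241 mm. It is fixed.
- pawl_tab (a point): Middle of the grip at the front end of the pawl, a steel bar over the top of the wheel: ribbed block 34 long (front to back), 12 wide, 18 mm high; pawl down: at press x -105, y 52, z 212 mm, free on both sides and below. Site x points back along the pawl, y to the press's left, z up (x, z tip with the pawl). The hinge line runs along y, 135 mm behind and 12 mm below the point.
- pawl (a joint): Angle of the pawl (rad): 0 = down between the teeth; grows as the grip is lifted; stop at 0.5. Above 0.12 it is clear of the teeth, at 0.2 to 0.3 (grip 27 to 40 mm up) well clear. Lifting takes under 5 N. Let go, it falls by its own weight and lies between or on the teeth, at 0 to 0.11; if the plate is still coming down, it stops the wheel at the next tooth.
- platen (a joint): How far the pressing plate has come down (m): 0 = raised, underside 74 mm above the table; 0.045 = resting on the packet. Steel plate 60 x 94 x 12 mm, 0.7 to 1.2 kg, geared to the crank. With the pawl lifted it comes down by itself, slowed by a built-in drag, at 7 to 18 mm/s (3 to 7 s, half a turn of the crank). The pawl keeps it from going down.
- card_packet: Grey-white packet of cards with a brown band, 56 x 85 x 17 mm, lying loose and flat on the bed under the plate; origin in the middle of its underside, y along its length. Not to be touched, like the tall fixed green snap press with a red lever that stands to the right of the card press: table x 0.50 to 0.77, y -0.20 to -0.04, up to 0.42 m high; go round its front.

How it is judged:
By the outcome, as a careful person would: the job done as asked, in the order asked, and still so for the second after the job is handed in, with the robot touching nothing.
It also fails if it takes over 40 s, if anything falls off the work surface, if the arm or the gripper's body presses on something with over 40 N, if the wrist force passes 120 N, or if a joint passes its speed limit or range.

### The arm

A 6-joint arm with a two-finger parallel gripper is mounted at the origin on a cart in front of the work surface, level with it; the furniture and walls round the work are solid. World frame = base frame: x ahead of the robot, y to its left, z up, the work surface at z = 0. Lengths are in mm, angles in rad, forces in N, time in s.
With the tool pointing down it reaches from about 300 to 775 mm from the base axis. Payload 14.6 kg.
Tool frame: the origin (TCP) lies on the centre line of the jaws, within the pads' length; the fingertips stand manip.finger_overhang ahead of it and the grasp point (between the pads) lies 11 mm behind it (manip.finger_overhang is the distance from the TCP to the fingertips, in mm); y points along the fingers, x is the direction in which the jaws open and shut, and the axes are right-handed (so a half turn about y gives the same grasp; the last joint's range is limited). The gripper opens to 94 mm and grips with 3 to 60 N. Pads are 16 mm wide; open, the fingers measure 119 mm over their backs; the gripper's body (75 mm by 177 mm) begins 78 mm behind the grasp point.
Start: joints at [-1.197, 0.3, 1.521, -0, 1.321, -0.067], TCP at [234.657, -497.419, 213.446] pointing down, gripper open.
Joint ranges: [-3.03, 3.03], [-0.79, 2.21], [0.23, 2.52], [-1.04, 4.18], [0, 3.07], [-2.55, 2.55]. Speed limits (rad/s): [2.22, 2.22, 2.57, 3.14, 3.14, 3.14].

### API

Orientations are given as [roll, pitch, yaw] about the fixed x, y, z axes, in that order (R = Rz(yaw) Ry(pitch) Rx(roll)).
In Python, from cell import monitor, viewer, ticket, manip gives the robot as it stands.
- The arm moves only by the shell command python3 -m jog 'ROWS' [FORCE]. ROWS is JSON, a list of rows, each an object of numbers: "grip": the finger opening in cm, from 0 to 9.4; "dx", "dy", "dz": the shift along the tool's x, y, z in cm; "spin": the turn about the tool's y in degrees. In form: [{"grip": .., "dx": .., "dy": .., "dz": .., "spin": ..}, ...]. A call has 1 to 20 rows; each row is the pose to reach, as a shift and turn from the pose commanded when the call began, along the tool's axes at that moment; what a row does not reach only later rows make up. A row lasts 1/8 s, in which the tool goes at most 62.5 mm and 10.7 degrees, less where a joint would pass 70% of its speed; a pose out of reach is approached as far as the arm can. A call with a gripper value outside its range is refused whole. The fingers move at their own pace and stop on an object; FORCE is the grip in N (left out, the last holds). Time passes only in rows, so rows that repeat a pose let the fingers close. It gives the time, the measured TCP pose, the force and the opening at its end, in the units of the state.
- monitor.read_state(): the state, without advancing time (a new reading comes with each control period).
- viewer.camera(name): name is "scene" or "top" or "wrist"; returns a dict with "color" (420x560x3 uint8, red, green, blue), "vertical_fov" (degrees; the focal length in pixels is half the picture's height over the tangent of half this angle, whatever the lens; pixels are square), "cx", "cy" (the principal point, pixels), "k1" (the pictures are not rectified: a ray, as slopes to the right and down, at radius r is drawn at 1 + k1 r^2 times it, then the intrinsics apply), "rvec" (rotation vector, rad) and "tvec" (3), from world to camera coordinates, as OpenCV has them. Camera axes: x right, y down, z forward; pixel columns grow to the right and rows downward; lengths in mm; the calibration is good to about 2 mm. A picture is of the moment at which its call begins. There is no depth.
- ticket.sign_off(): hands the job in, once; it reports no verdict.
The state is a dict: "clock": time; "joints": joint angles; "qd": joint speeds; "effort": joint torques, N m; "eef_pos": TCP position; "eef_rot": TCP orientation; "wrist_force": force on the tool from outside, world axes, zero at the start; "moment": the same for the moment, N m; "finger_gap": finger opening in mm.
Only numpy, scipy, OpenCV 4.12 (cv2) and the standard library are available. Lean on these libraries where they do the work, as an engineer would, in place of code of your own. Each camera call takes 0.05 s, during which the arm holds its last target. There are 200 camera calls.

## Working session

There is one attempt and no reset: what is moved stays moved. The work goes in short steps, Python scripts to look and compute and a shell command to move; the robot and the scene stay as the last step left them, time stands still between calls to the robot, and variables do not carry over. Pictures are saved under pics/ and viewed, about 8 in all and at most 12, crops included, and the job is handed in when it is done.

```bash
mkdir -p pics; ls
cat > h.py <<'E'
import numpy as np, cv2
from cell import monitor, viewer, ticket, manip
def cal(c):
    h=c["color"].shape[0]; f=h/2/np.tan(np.radians(c["vertical_fov"])/2)
    R=cv2.Rodrigues(np.array(c["rvec"],float))[0]; t=np.array(c["tvec"],float).ravel()
    K=np.array([[f,0,c["cx"]],[0,f,c["cy"]],[0,0,1]]); return K,np.array([c["k1"],0,0,0.]),R,t
def ray(c,uv):
    K,d,R,t=cal(c); p=cv2.undistortPoints(np.array([[uv]],float),K,d).ravel()
    v=R.T@np.array([p[0],p[1],1]); return -R.T@t, v/np.linalg.norm(v)
def onz(c,uv,z):
    o,v=ray(c,uv); return o+v*(z-o[2])/v[2]
def tri(rs):
    A=sum(np.eye(3)-np.outer(v,v) for o,v in rs); b=sum((np.eye(3)-np.outer(v,v))@o for o,v in rs); return np.linalg.solve(A,b)
def proj(c,P):
    K,d,R,t=cal(c); return cv2.projectPoints(np.array(P,float).reshape(-1,1,3),np.array(c["rvec"],float),t,K,d)[0].reshape(-1,2)
def save(n,im): cv2.imwrite("pics/"+n,im[:,:,::-1])
E
python3 - <<'E'
from h import *
import pickle
s=monitor.read_state(); print(s); print(manip.finger_overhang)
cs={n:viewer.camera(n) for n in("scene","top")}
pickle.dump(cs,open("c0.pkl","wb"))
for n,c in cs.items():
    print(n,c["vertical_fov"],c["k1"],ray(c,(c["cx"],c["cy"])))
    save(n+"0.png",c["color"])
E
```

```text
pics
{'clock': 0.0, 'joints': array([-1.19661463e+00,  3.00459051e-01,  1.52157335e+00, -2.09705476e-05,
        1.32071367e+00, -6.65950809e-02]), 'qd': array([2.41350389e-05, 6.00797985e-04, 6.43655163e-04, 1.10694328e-03,
       6.05442226e-04, 4.34467642e-04]), 'effort': array([ 3.08257586e-04, -5.31805909e+01, -3.52738810e+01,  7.08509772e-02,
        2.44472595e-02, -9.66712423e-05]), 'eef_pos': array([ 234.5548746 , -497.19619512,  212.89621069]), 'eef_rot': array([-1.57073984e+00,  1.15220666e-03, -1.13001432e+00]), 'wrist_force': array([ 0.40299599,  0.33442775, -0.28263563]), 'moment': array([-0.03579165,  0.02272095,  0.01893705]), 'finger_gap': 94.09352729117586}
8.0
scene 49.522157684371436 0.022107466531460295 (array([ 466.64599773, -357.81577986,  722.85552709]), array([ 0.18240297,  0.72270747, -0.66665064]))
top 57.31610300927243 -0.04585152398102723 (array([192.52354757, 134.06444946, 851.85511006]), array([ 0.47965003,  0.13520506, -0.86698065]))
```

View pics/scene0.png

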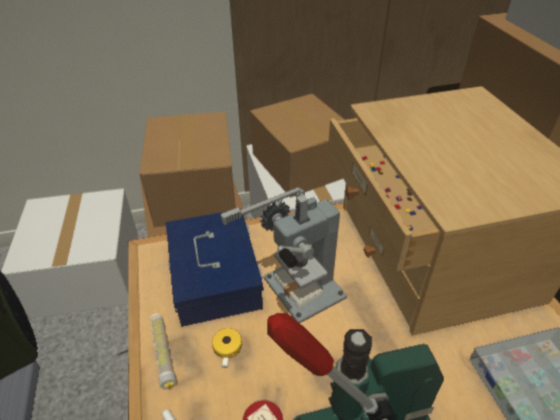

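View pics/top0.png

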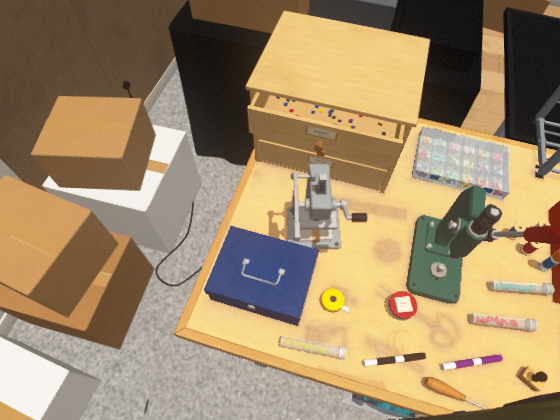

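The scene view shows the press at about (300,255) with the pawl grip near (232,216). In the top view the press is at about (318,205), with a navy box in front and to its left. I'll zoom in on both.

Run:
```python
from h import *
import pickle
cs=pickle.load(open("c0.pkl","rb"))
a=cv2.resize(cs["scene"]["color"][180:330,210:360],(600,600),interpolation=cv2.INTER_CUBIC)[:, :400]
a=cv2.resize(cs["scene"]["color"][180:330,215:315],(400,600),interpolation=cv2.INTER_CUBIC)
b=cv2.resize(cs["top"]["color"][150:270,280:360],(400,600),interpolation=cv2.INTER_CUBIC)
save("zoom.png",np.hstack([a,b]))
```

```text
(no output)
```

View pics/zoom.png

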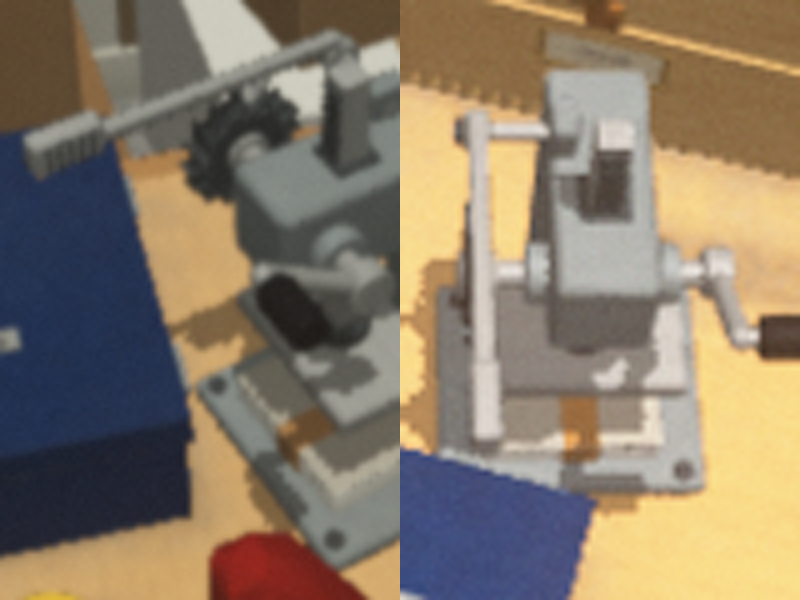

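In the zoom, the grip centre is at scene px (231,216.5) and top px (297.2,230.7). The navy box sits in front and to the left of the press, and the bed corners are visible.

Run:
```python
from h import *
import pickle
cs=pickle.load(open("c0.pkl","rb")); S,T=cs["scene"],cs["top"]
r=[ray(S,(231,216.5)),ray(T,(297.2,230.7))]
g=tri(r); print("grip",g,[np.linalg.norm(np.cross(g-o,v)) for o,v in r])
fl=onz(S,(264.2,277),12); fr=onz(S,(298.7,320.5),12); fr2=onz(T,(340.6,248),12); 
print("bed",fl,fr,fr2,np.linalg.norm(fl-fr))
d=(fl-fr)/np.linalg.norm(fl-fr); print("yaw bed", np.arctan2(-d[0],d[1]))
# pawl top line at top view: grip front to rear of bar
p1=onz(T,(296.8,150+400/5),221-9); p2=onz(T,(280+80/5,150+118/5),204); e=p2-p1
print("pawl",p1,p2,"yaw",np.arctan2(e[1],e[0]),np.linalg.norm(e))
rr=[ray(S,(215+335/4,180+38/4)),ray(T,(280+80/5,150+115/5))]; print("rear",tri(rr))
yaw=np.arctan2(e[1],e[0])
# candidates press origin and reprojections
for y in (yaw,np.arctan2(-d[0],d[1])):
    R=np.array([[np.cos(y),-np.sin(y),0],[np.sin(y),np.cos(y),0],[0,0,1]])
    O=g-R@[-105,52,212]; print(y,O)
    P=O*[1,1,0]+np.array([R@q for q in([-105,52,212],[30,52,200],[-57,65,12],[-57,-65,12],[0,0,241])])
    print(proj(S,P).round(1).tolist(),proj(T,P).round(1).tolist())
# navy box top: height by triangulating corner
for n,a,b in (("right-front",(262,279),(299,321)),):pass
m=lambda c:cv2.inRange(cv2.cvtColor(c["color"],cv2.COLOR_RGB2HSV),(108,140,25),(125,255,160))
for c in(S,T):
    k=max(cv2.findContours(m(c),0,2)[0],key=cv2.contourArea); print(cv2.approxPolyDP(k,4,True).reshape(-1,2).tolist())
```

```text
grip [518.663242   198.04292138 211.40694449] [np.float64(0.4290449248608873), np.float64(0.4290449248609946)]
bed [574.116792   221.99379297  12.        ] [612.91619515 106.22291665  12.        ] [605.03147703 105.28343421  12.        ] 122.09950651027535
yaw bed 0.3233752967419895
pawl [519.11072695 198.93481212 212.        ] [649.12719996 236.80498562 204.        ] yaw 0.28343045485754265 135.65556861257494
rear [645.7176213  236.18241795 211.95769797]
0.28343045485754265 [ 6.34015772e+02  1.77480972e+02 -5.93055506e-01]
[[230.8, 216.4], [299.8, 194.9], [257.6, 277.5], [291.6, 325.5], [301.8, 199.4]] [[297.2, 230.3], [296.3, 175.2], [288.1, 250.9], [342.4, 251.4], [324.0, 175.8]]
0.3233752967419895 [ 6.34744882e+02  1.82103887e+02 -5.93055506e-01]
[[230.8, 216.4], [298.2, 193.2], [256.9, 277.0], [293.2, 323.6], [301.5, 197.5]] [[297.2, 230.3], [293.7, 175.2], [287.3, 251.1], [341.5, 249.7], [321.7, 174.9]]
[[223, 229], [212, 242], [200, 244], [210, 250], [205, 251], [205, 261], [221, 261], [221, 268], [200, 273], [201, 286], [206, 283], [203, 287], [207, 284], [212, 292], [236, 287], [237, 275], [241, 280], [253, 273], [256, 281], [256, 268], [246, 264], [253, 259], [243, 253], [250, 250], [246, 244], [237, 248], [233, 239], [222, 251], [223, 242], [217, 238], [226, 237]]
[[271, 281]]
```

```bash
cat >> h.py <<'E'
from scipy.spatial.transform import Rotation as Rn
def rows(wps,yaw_t):
    s=monitor.read_state(); p=s["eef_pos"]; R=Rn.from_euler("xyz",s["eef_rot"]).as_matrix()
    for w in wps: print(w,(R.T@(np.array(w,float)-p)/10).round(2))
    print("spin",np.degrees(s["eef_rot"][2]-yaw_t).round(2))
E
python3 - <<'E'
from h import *
rows([(230,-440,270),(240,-380,330),(260,-310,340),(285,-235,340),(310,-160,340),(330,-85,340),(345,-10,340),(370,60,340),(410,125,340),(460,170,330),(518.7,198,300)],-1.286)
E
```

```text
(230, -440, 270) [-5.38 -5.7   2.03]
(240, -380, 330) [-10.38 -11.69   5.49]
(260, -310, 340) [-15.86 -12.69  10.29]
(285, -235, 340) [-21.58 -12.68  15.75]
(310, -160, 340) [-27.29 -12.68  21.21]
(330, -85, 340) [-33.22 -12.67  26.22]
(345, -10, 340) [-39.37 -12.66  30.77]
(370, 60, 340) [-44.63 -12.66  36.02]
(410, 125, 340) [-48.8  -12.65  42.41]
(460, 170, 330) [-50.74 -11.65  48.86]
(518.7, 198, 300) [-50.76  -8.65  55.36]
spin 8.94
```

```bash
python3 -m jog '[{"grip":9.4,"dx":-2.7,"dy":-2.9,"dz":1.0,"spin":0},{"grip":9.4,"dx":-5.4,"dy":-5.7,"dz":2.0,"spin":0},{"grip":9.4,"dx":-7.9,"dy":-8.7,"dz":3.8,"spin":1},{"grip":9.4,"dx":-10.4,"dy":-11.7,"dz":5.5,"spin":2},{"grip":9.4,"dx":-13.1,"dy":-12.2,"dz":7.9,"spin":3},{"grip":9.4,"dx":-15.9,"dy":-12.7,"dz":10.3,"spin":4},{"grip":9.4,"dx":-18.7,"dy":-12.7,"dz":13.0,"spin":5},{"grip":9.4,"dx":-21.6,"dy":-12.7,"dz":15.7,"spin":6},{"grip":9.4,"dx":-24.4,"dy":-12.7,"dz":18.5,"spin":7},{"grip":9.4,"dx":-27.3,"dy":-12.7,"dz":21.2,"spin":8},{"grip":9.4,"dx":-30.3,"dy":-12.7,"dz":23.7,"spin":9},{"grip":9.4,"dx":-33.2,"dy":-12.7,"dz":26.2,"spin":9},{"grip":9.4,"dx":-36.3,"dy":-12.7,"dz":28.5,"spin":9},{"grip":9.4,"dx":-39.4,"dy":-12.7,"dz":30.8,"spin":9},{"grip":9.4,"dx":-42,"dy":-12.7,"dz":33.4,"spin":9},{"grip":9.4,"dx":-44.6,"dy":-12.7,"dz":36,"spin":9},{"grip":9.4,"dx":-46.7,"dy":-12.7,"dz":39.2,"spin":9},{"grip":9.4,"dx":-48.8,"dy":-12.7,"dz":42.4,"spin":9},{"grip":9.4,"dx":-48.8,"dy":-12.7,"dz":42.4,"spin":9}]'
python3 - <<'E'
from h import *
s=monitor.read_state(); print(s["eef_rot"],s["joints"],s["clock"])
rows([(460,170,320),(518.7,198,290)],-1.286)
E
```

```text
clock: 2.48
eef_pos: [410.3, 126.2, 339.6]
eef_rot: [-1.573, 0.0, -1.285]
wrist_force: [-0.1, -0.3, -0.3]
finger_gap: 93.8
[-1.57276015e+00  2.90166935e-04 -1.28473665e+00] [ 2.13030010e-01 -4.50990289e-02  1.62007408e+00  1.46103706e-04
  1.56859736e+00  1.49776591e+00] 2.475
(460, 170, 320) [-2.8   1.95  6.01]
(518.7, 198, 290) [-3.82  4.93 12.44]
spin 0.07
```

```bash
python3 -m jog '[{"grip":9.4,"dx":-1.4,"dy":1,"dz":3},{"grip":9.4,"dx":-2.8,"dy":2,"dz":6},{"grip":9.4,"dx":-3.3,"dy":3.4,"dz":9.2},{"grip":9.4,"dx":-3.8,"dy":4.9,"dz":12.4},{"grip":9.4,"dx":-3.8,"dy":4.9,"dz":12.4},{"grip":9.4,"dx":-3.8,"dy":4.9,"dz":12.4}]'
python3 - <<'E'
from h import *
import pickle
cs={n:viewer.camera(n) for n in("wrist","scene","top")}; pickle.dump(cs,open("c1.pkl","wb"))
w=cs["wrist"]; im=w["color"].copy()
for y in(0.285,):
    u=np.array([np.cos(y),np.sin(y),0]); l=np.array([-u[1],u[0],0]); g=np.array([518.7,198,212.])
    P=[g+a*17*u+b*6*l+[0,0,9] for a in(-1,1) for b in(-1,1)]
    q=proj(w,P); print(q.round(1).tolist())
    for a in q: cv2.circle(im,tuple(int(t) for t in a),2,(255,0,0),-1)
save("wrist1.png",im)
rows([(518.7,198,201)],-1.286)
E
```

```text
[[244.6, 93.8], [230.7, 93.9], [243.6, 51.5], [229.3, 51.7]]
(518.7, 198, 201) [-4.02 13.93 12.54]
spin -0.07validation failed for argument at $[0]...
```

View pics/wrist1.png

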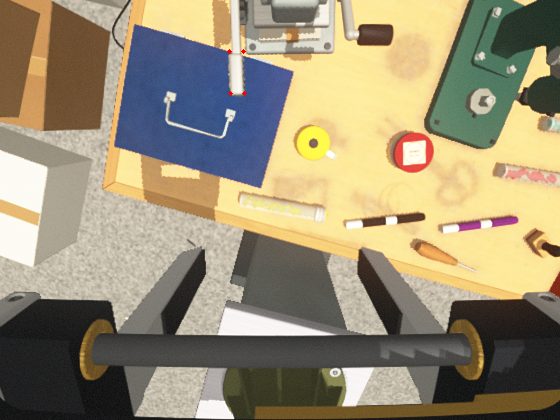

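The move was refused because the rows lacked the spin field, so the arm hasn't moved. The wrist view shows the grip at about (237,72), and my projected corners sit on it. I'll resend with full rows.

```bash
python3 -m jog '[{"grip":9.4,"dx":-1.4,"dy":1,"dz":3,"spin":0},{"grip":9.4,"dx":-2.8,"dy":2,"dz":6,"spin":0},{"grip":9.4,"dx":-3.3,"dy":3.4,"dz":9.2,"spin":0},{"grip":9.4,"dx":-4,"dy":4.9,"dz":12.5,"spin":0},{"grip":9.4,"dx":-4,"dy":4.9,"dz":12.5,"spin":0},{"grip":9.4,"dx":-4,"dy":4.9,"dz":12.5,"spin":0}]'
python3 - <<'E'
from h import *
import pickle
cs={n:viewer.camera(n) for n in("wrist","scene","top")}; pickle.dump(cs,open("c1.pkl","wb"))
w=cs["wrist"]; im=w["color"].copy()
u=np.array([np.cos(.285),np.sin(.285),0]); l=np.array([-u[1],u[0],0]); g=np.array([518.7,198,212.])
q=proj(w,[g+a*17*u+b*6*l+[0,0,9] for a in(-1,1) for b in(-1,1)]); print(q.round(1).tolist())
b=np.minimum(np.maximum(q.mean(0).astype(int)-[50,60],0),[460,300])
a=cv2.resize(im[b[1]:b[1]+120,b[0]:b[0]+100],(400,480),interpolation=cv2.INTER_CUBIC)
print(b,((q-b)*4).round().tolist())
save("wrist2.png",np.hstack([a,cv2.resize(cs["scene"]["color"][130:330,180:340],(384,480),interpolation=cv2.INTER_CUBIC)]))
rows([(518.7,198,201)],-1.286)
E
```

```text
clock: 3.38
eef_pos: [518.4, 197.4, 292.1]
eef_rot: [-1.57, -0.0, -1.288]
wrist_force: [-0.9, 0.2, 0.4]
finger_gap: 93.8
[[288.8, 248.5], [274.2, 248.6], [289.0, 208.4], [273.8, 208.4]]
[231 168] [[231.0, 322.0], [173.0, 322.0], [232.0, 161.0], [171.0, 162.0]]
(518.7, 198, 201) [-0.02  9.16  0.03]
spin -0.09
```

View pics/wrist2.png

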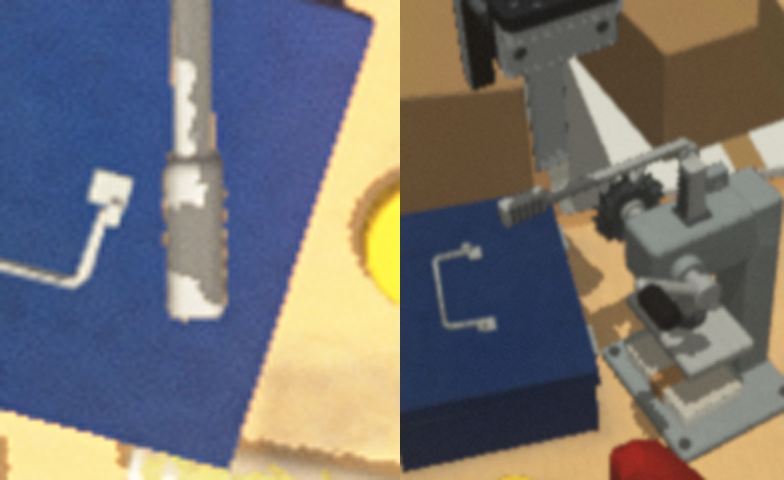

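The block lies about 1.3 mm towards −dx of my estimate, so I'll correct for that as I descend and close.

```bash
python3 -m jog '[{"grip":9.4,"dx":-0.12,"dy":3,"dz":0.05,"spin":0},{"grip":7,"dx":-0.12,"dy":6,"dz":0.05,"spin":0},{"grip":5,"dx":-0.12,"dy":8,"dz":0.05,"spin":0},{"grip":3,"dx":-0.12,"dy":9.1,"dz":0.05,"spin":0},{"grip":3,"dx":-0.12,"dy":9.1,"dz":0.05,"spin":0},{"grip":2,"dx":-0.12,"dy":9.1,"dz":0.05,"spin":0},{"grip":1,"dx":-0.12,"dy":9.1,"dz":0.05,"spin":0},{"grip":0.6,"dx":-0.12,"dy":9.1,"dz":0.05,"spin":0},{"grip":0.6,"dx":-0.12,"dy":9.1,"dz":0.05,"spin":0},{"grip":0.6,"dx":-0.12,"dy":9.1,"dz":0.05,"spin":0},{"grip":0.6,"dx":-0.12,"dy":9.1,"dz":0.05,"spin":0}]' 12
```

```text
clock: 4.9
eef_pos: [518.9, 199.4, 200.5]
eef_rot: [-1.571, -0.0, -1.287]
wrist_force: [0.8, -1.3, 1.5]
finger_gap: 12.2
```

Gripped at a 12.2 mm gap. Next, lift along the arc to about 0.25 rad and hold.

```bash
python3 -m jog '[{"grip":0.6,"dx":0,"dy":-0.5,"dz":0.05,"spin":0},{"grip":0.6,"dx":0,"dy":-1.2,"dz":0.15,"spin":0},{"grip":0.6,"dx":0,"dy":-2,"dz":0.35,"spin":0},{"grip":0.6,"dx":0,"dy":-2.8,"dz":0.55,"spin":0},{"grip":0.6,"dx":0,"dy":-3.3,"dz":0.7,"spin":0},{"grip":0.6,"dx":0,"dy":-3.3,"dz":0.7,"spin":0},{"grip":0.6,"dx":0,"dy":-3.3,"dz":0.7,"spin":0},{"grip":0.6,"dx":0,"dy":-3.3,"dz":0.7,"spin":0},{"grip":0.6,"dx":0,"dy":-3.3,"dz":0.7,"spin":0},{"grip":0.6,"dx":0,"dy":-3.3,"dz":0.7,"spin":0},{"grip":0.6,"dx":0,"dy":-3.3,"dz":0.7,"spin":0},{"grip":0.6,"dx":0,"dy":-3.3,"dz":0.7,"spin":0}]'
python3 - <<'E'
from h import *
import pickle
c=viewer.camera("scene"); t=viewer.camera("top"); pickle.dump((c,t),open("c2.pkl","wb"))
save("lift.png",np.hstack([cv2.resize(c["color"][180:330,215:340],(400,480),interpolation=cv2.INTER_CUBIC),cv2.resize(t["color"][150:270,280:380],(400,480),interpolation=cv2.INTER_CUBIC)]))
E
```

```text
clock: 6.4
eef_pos: [525.7, 201.5, 233.4]
eef_rot: [-1.571, -0.0, -1.287]
wrist_force: [3.4, -1.9, -1.3]
finger_gap: 12.1
```

View pics/lift.png

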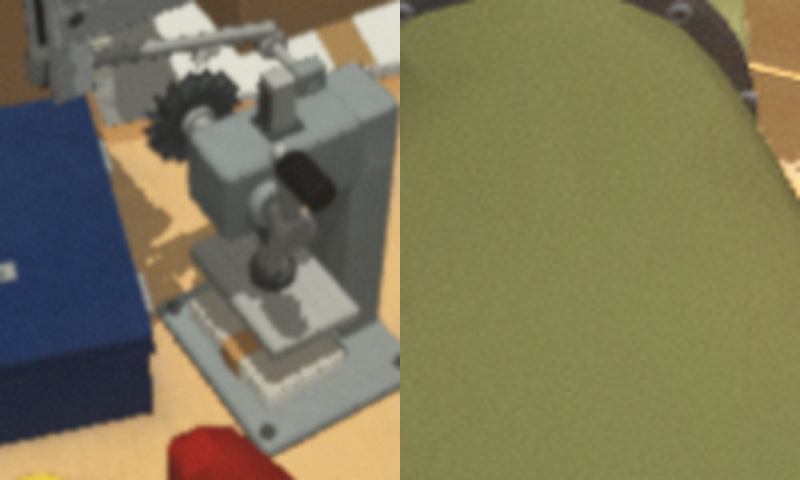

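The pawl is up, clear of the wheel at crop (190,115). The crank is turning back, with its handle now up at crop (305,180), and the plate is partway down. The top view is blocked by the arm. I'll keep holding, with scene samples between holds.

```bash
H='snap() { python3 -c "
from h import *
save(\"s_$1.png\",viewer.camera(\"scene\")[\"color\"])"; }'; eval "$H"
python3 -m jog '[{"grip":0.6,"dx":0,"dy":0,"dz":0,"spin":0},{"grip":0.6,"dx":0,"dy":0,"dz":0,"spin":0},{"grip":0.6,"dx":0,"dy":0,"dz":0,"spin":0},{"grip":0.6,"dx":0,"dy":0,"dz":0,"spin":0},{"grip":0.6,"dx":0,"dy":0,"dz":0,"spin":0},{"grip":0.6,"dx":0,"dy":0,"dz":0,"spin":0},{"grip":0.6,"dx":0,"dy":0,"dz":0,"spin":0},{"grip":0.6,"dx":0,"dy":0,"dz":0,"spin":0},{"grip":0.6,"dx":0,"dy":0,"dz":0,"spin":0},{"grip":0.6,"dx":0,"dy":0,"dz":0,"spin":0},{"grip":0.6,"dx":0,"dy":0,"dz":0,"spin":0},{"grip":0.6,"dx":0,"dy":0,"dz":0,"spin":0},{"grip":0.6,"dx":0,"dy":0,"dz":0,"spin":0},{"grip":0.6,"dx":0,"dy":0,"dz":0,"spin":0},{"grip":0.6,"dx":0,"dy":0,"dz":0,"spin":0},{"grip":0.6,"dx":0,"dy":0,"dz":0,"spin":0}]'; snap a
python3 -m jog '[{"grip":0.6,"dx":0,"dy":0,"dz":0,"spin":0},{"grip":0.6,"dx":0,"dy":0,"dz":0,"spin":0},{"grip":0.6,"dx":0,"dy":0,"dz":0,"spin":0},{"grip":0.6,"dx":0,"dy":0,"dz":0,"spin":0},{"grip":0.6,"dx":0,"dy":0,"dz":0,"spin":0},{"grip":0.6,"dx":0,"dy":0,"dz":0,"spin":0},{"grip":0.6,"dx":0,"dy":0,"dz":0,"spin":0},{"grip":0.6,"dx":0,"dy":0,"dz":0,"spin":0},{"grip":0.6,"dx":0,"dy":0,"dz":0,"spin":0},{"grip":0.6,"dx":0,"dy":0,"dz":0,"spin":0},{"grip":0.6,"dx":0,"dy":0,"dz":0,"spin":0},{"grip":0.6,"dx":0,"dy":0,"dz":0,"spin":0},{"grip":0.6,"dx":0,"dy":0,"dz":0,"spin":0},{"grip":0.6,"dx":0,"dy":0,"dz":0,"spin":0},{"grip":0.6,"dx":0,"dy":0,"dz":0,"spin":0},{"grip":0.6,"dx":0,"dy":0,"dz":0,"spin":0}]'; snap b
python3 -m jog '[{"grip":0.6,"dx":0,"dy":0,"dz":0,"spin":0},{"grip":0.6,"dx":0,"dy":0,"dz":0,"spin":0},{"grip":0.6,"dx":0,"dy":0,"dz":0,"spin":0},{"grip":0.6,"dx":0,"dy":0,"dz":0,"spin":0},{"grip":0.6,"dx":0,"dy":0,"dz":0,"spin":0},{"grip":0.6,"dx":0,"dy":0,"dz":0,"spin":0},{"grip":0.6,"dx":0,"dy":0,"dz":0,"spin":0},{"grip":0.6,"dx":0,"dy":0,"dz":0,"spin":0},{"grip":0.6,"dx":0,"dy":0,"dz":0,"spin":0},{"grip":0.6,"dx":0,"dy":0,"dz":0,"spin":0},{"grip":0.6,"dx":0,"dy":0,"dz":0,"spin":0},{"grip":0.6,"dx":0,"dy":0,"dz":0,"spin":0}]'; snap c
python3 -c "
import cv2
from numpy import *
I=[cv2.imread(f'pics/s_{k}.png')[200:330,255:315] for k in 'abc']
print([abs(I[i].astype(float)-I[i+1]).mean() for i in (0,1)])
cv2.imwrite('pics/abc.png',hstack([cv2.resize(i,(260,563),interpolation=2) for i in I]))"
```

```text
clock: 8.5
eef_pos: [525.6, 201.5, 233.5]
eef_rot: [-1.571, -0.0, -1.287]
wrist_force: [4.9, -1.0, -0.9]
finger_gap: 12.2
clock: 10.55
eef_pos: [525.6, 201.5, 233.4]
eef_rot: [-1.571, -0.0, -1.287]
wrist_force: [5.1, -2.6, -1.1]
finger_gap: 11.7
clock: 12.1
eef_pos: [525.6, 201.5, 233.4]
eef_rot: [-1.571, -0.0, -1.287]
wrist_force: [4.9, -1.9, -1.9]
finger_gap: 11.4
[np.float64(7.405256410256411), np.float64(1.1587606837606839)]
```

View pics/abc.png

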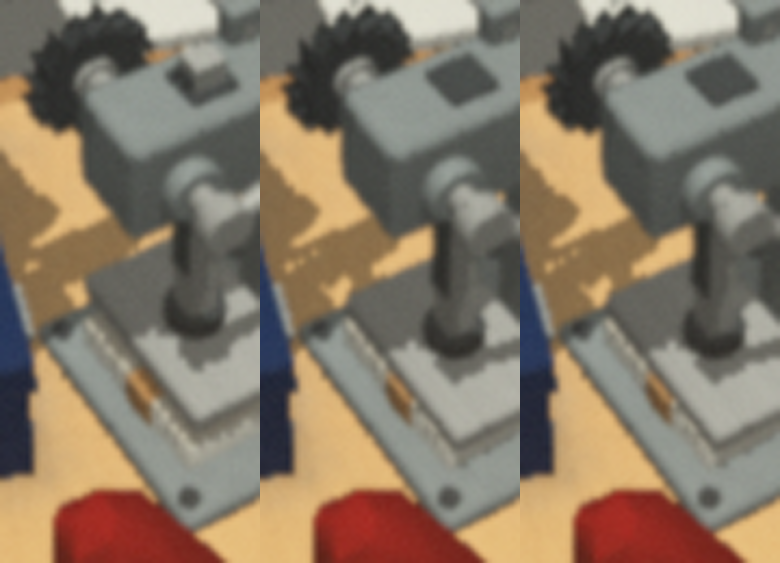

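Frames b and c match: the toothed bar has sunk into the head, the plate rests on the packet, and the difference is at noise level. I'll lower to just above the teeth, release, then withdraw upward.

```bash
python3 -m jog '[{"grip":0.6,"dx":0,"dy":0.5,"dz":-0.1,"spin":0},{"grip":0.6,"dx":0,"dy":1.0,"dz":-0.25,"spin":0},{"grip":0.6,"dx":0,"dy":1.5,"dz":-0.4,"spin":0},{"grip":0.6,"dx":0,"dy":1.5,"dz":-0.4,"spin":0},{"grip":2,"dx":0,"dy":1.5,"dz":-0.4,"spin":0},{"grip":4,"dx":0,"dy":1.5,"dz":-0.4,"spin":0},{"grip":6,"dx":0,"dy":1.5,"dz":-0.4,"spin":0},{"grip":7,"dx":0,"dy":1.5,"dz":-0.4,"spin":0},{"grip":7,"dx":0,"dy":1.5,"dz":-0.4,"spin":0},{"grip":7,"dx":0,"dy":1.5,"dz":-0.4,"spin":0}]'
python3 -m jog '[{"grip":7,"dx":0,"dy":-2,"dz":0,"spin":0},{"grip":7,"dx":0,"dy":-5,"dz":-1,"spin":0},{"grip":7,"dx":0,"dy":-8,"dz":-3,"spin":0},{"grip":7,"dx":0,"dy":-11,"dz":-6,"spin":0},{"grip":7,"dx":0,"dy":-12,"dz":-10,"spin":0},{"grip":7,"dx":0,"dy":-12,"dz":-14,"spin":0},{"grip":7,"dx":0,"dy":-12,"dz":-16,"spin":0},{"grip":7,"dx":0,"dy":-12,"dz":-16,"spin":0},{"grip":7,"dx":0,"dy":-12,"dz":-16,"spin":0}]'
python3 - <<'E'
from h import *
c=viewer.camera("scene"); t=viewer.camera("top"); save("endS.png",c["color"])
save("end.png",np.hstack([cv2.resize(c["color"][180:330,215:340],(400,480),interpolation=cv2.INTER_CUBIC),cv2.resize(t["color"][150:270,280:380],(400,480),interpolation=cv2.INTER_CUBIC)]))
E
```

```text
clock: 13.4
eef_pos: [521.7, 200.4, 218.4]
eef_rot: [-1.571, 0.0, -1.287]
wrist_force: [0.3, 0.8, -0.5]
finger_gap: 66.6
clock: 14.52
eef_pos: [368.7, 155.7, 338.5]
eef_rot: [-1.571, 0.0, -1.287]
wrist_force: [0.0, 1.1, 1.1]
finger_gap: 70.1
```

View pics/end.png

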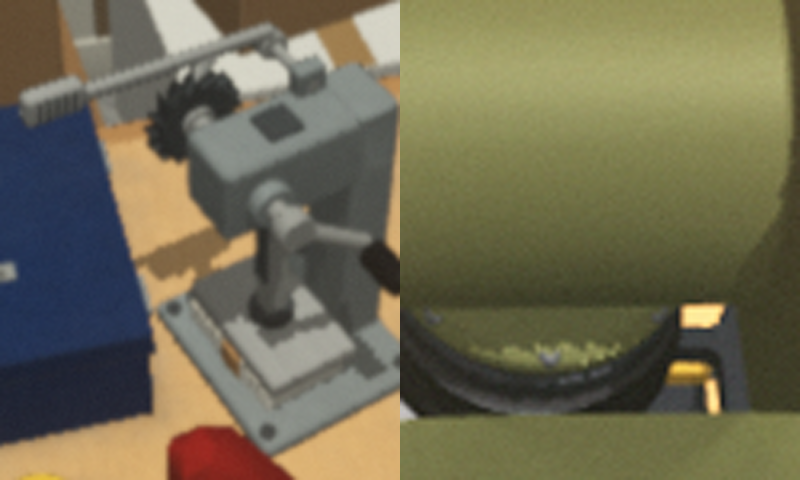

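The pawl is back on the wheel, with the grip at crop (52,98), slightly raised as if lying on a tooth. The plate is on the packet and the gripper is clear of everything, so I'm handing in.

Run:
```python
from h import *
c=viewer.camera("scene")["color"]; a=cv2.imread("pics/endS.png")[:,:,::-1]
print("diff",np.abs(a.astype(float)-c)[180:330,215:340].mean(), monitor.read_state()["wrist_force"])
print(ticket.sign_off())
```

```text
diff 1.19392 [ 0.28589387 -0.00137914 -0.75168318]
the job is handed in; nothing more can be done
None
```

The press job is done and handed in after about 14.6 s of the 40 s allowed. I gripped the pawl's grip, lifted it 33 mm (about 0.25 rad) and held it until the plate had come down by itself onto the packet. I then lowered the pawl to just above the teeth, let it drop onto the wheel, and drew the arm back.

**Last checks:**
- **Plate:** two pictures 1.5 s apart before release differed only by what looks like image noise, so I took the plate as resting.
- **Pawl:** the final scene picture shows it back on the wheel, apparently lying on a tooth rather than between teeth. I didn't measure its angle.
- **Packet:** it looks in place under the plate, but only by eye. The arm blocked the top view, so there is no second view to confirm this.
- **Arm:** well clear of the press, with wrist force under 1 N. The largest reading printed at the end of any move was about 6 N.

One move command was refused because its rows lacked the spin field. The arm did not move, and I sent it again complete.

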